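# Finish the mug display on the narrow bar

## Task

Tidy up and finish this mug display: put both crumpled wads of packing paper (one on the display bar, one on the table) into the waste bin, and stand the loose mug upright on the narrow bar, centred across its width and over the foot that has no mug, with its handle pointing the same way as the displayed mug's. Set the mug down without dropping it or tipping it over, and leave the displayed mug and everything else where they are.

Things in the scene. Friction and masses are not known exactly. Their poses are not given: they have to be found in the camera images.
- bar: light wooden display bar, fixed: a level beam 320 mm long (its y), only 44 mm wide (its x), flat top 100 mm above the table; carried by two feet, 100 mm wide (x), 44 mm long (y), 70 mm high, which stick out below the beam and are seen from above. Origin on the table under the middle of the bar; its x points away from the robot
- foot_a (a point): point on the bar's top, over the middle of one foot: 85 mm from the bar's middle along its +y
- foot_b (a point): the same over the other foot: 85 mm from the bar's middle along its -y
- mug: the loose mug, the only one with a handle that stands on the table: 100 mm high, white glazed ceramic, small black ghost face on both sides; straight round neck 62 mm across from 45 mm height up to the open rim, skirt flaring below to a flat foot 80 mm across; wall 5 mm; 0.3 kg. Origin at the centre of the underside, z up, x towards the handle
- mug_handle (a point): the outermost bow of the loose mug's handle (12 mm thick bar), 58 mm from the mug's axis along its x, 70 mm above its underside; the handle sticks out to 70 mm from the axis
- shown_mug: the same kind of mug, already displayed on the bar over one of its feet (either one), its handle out over the bar's far side: same shape and size as the loose mug. Origin at the centre of the underside, z up, x towards the handle
- wad_bar: the wad lying on the bar over the other foot: crumpled ball of packing paper, rigid, light, 56 mm high, about 62 mm across at 15 to 36 mm height, flat 38 mm foot. Origin at the centre of its underside, z up
- wad_bar_mid (a point): middle of that wad, 28 mm above its underside
- wad_table: the wad lying on the table between the robot and the bar: crumpled ball of packing paper, rigid, light, 56 mm high, about 62 mm across at 15 to 36 mm height, flat 38 mm foot. Origin at the centre of its underside, z up
- wad_table_mid (a point): middle of that wad, 28 mm above its underside
- bin: open dark steel waste bin on the table, fixed, 150 x 150 mm, 120 mm high, walls 4 mm, open at the top. Origin at the centre of its underside, sides along its x and y. It stands on the left or on the right, the loose mug on the other side
- spoon: bystander: light wooden spoon, 130 mm, lying on the table along its x
- brush: bystander: small brush with dark wooden handle, 130 mm, lying on the table along its x
- sugar_pot: bystander: blue ceramic sugar pot with knob, 90 mm across, 98 mm high, origin under its centre
- tumbler: bystander: terracotta tumbler without handle, 72 mm across, 85 mm high, origin under its centre
Not all that is in view belongs to the job. What is shaped like the wad_bar but green is not meant.

How it is judged (in metres and radians):
At the end, for the whole second after the job is handed in: Both wads lie in the bin, below its rim. The mug stands on the bar: upright within 3 deg, at rest, within 12 mm of the centre line and 20 mm of the free foot's middle; its handle points to the far side, within 17 deg of the displayed mug's, which moved under 15 mm (x of wad_bar_mid in the frame of bin between -0.071 and 0.071 m and y of wad_bar_mid in the frame of bin between -0.071 and 0.071 m and z of each of wad_bar_mid, wad_table_mid in the frame of bin below 0.12 m and linear speed of each of wad_bar, wad_table below 0.03 m/s and x of wad_table_mid in the frame of bin between -0.071 and 0.071 m and y of wad_table_mid in the frame of bin between -0.071 and 0.071 m and x of mug in the frame of bar between -0.012 and 0.012 m and z of mug in the frame of bar between 0.094 and 0.106 m and ((y of mug in the frame of bar between 0.065 and 0.105 m and y of shown_mug in the frame of bar below 0 m) or (y of mug in the frame of bar between -0.105 and -0.065 m and y of shown_mug in the frame of bar above 0 m)) and angle between each of mug, shown_mug's own z axis and vertical below 0.06 rad and linear speed of mug below 0.02 m/s and angular speed of mug below 0.2 rad/s and angle between the x axis of mug and the x axis of shown_mug, either way round below 0.3 rad and x of mug_handle in the frame of bar above 0.015 m and distance of shown_mug from where it was at the start of the episode below 0.015 m); the robot touches nothing.
It fails at once if the loose mug falls: it moves faster than 0.5 m/s while the fingers do not touch it (linear speed of mug above 0.5 m/s and contact force between the fingers and mug below 0.05 N).
It fails at once if the loose mug is tipped more than 45 degrees (angle between mug's own z axis and vertical above 0.785 rad).
It fails at once if the displayed mug is shifted more than 15 mm (distance of shown_mug from where it was at the start of the episode above 0.015 m).
It fails at once if a bystander (spoon, brush, sugar pot, tumbler) is shifted more than 30 mm (distance of any of spoon, brush, sugar_pot, tumbler from where it was at the start of the episode above 0.03 m).
It also fails if it takes over 72 s, if anything falls off the work surface, if the arm or the gripper's body presses on something with over 40 N, if the wrist force passes 120 N, or if a joint passes its speed limit or range.

## Robot

A 7-joint arm with a two-finger parallel gripper is mounted at the origin on the work surface. World frame = base frame: x ahead of the robot, y to its left, z up, the work surface at z = 0. Lengths are in mm, angles in rad, forces in N, time in s.
With the tool pointing down it reaches from about 425 to 925 mm from the base axis. Payload 6.8 kg.
Tool frame: the origin (TCP) lies at the centre of the arm's flange, where the gripper is bolted on; the fingertips stand env.tip_reach ahead of it and the grasp point (between the pads) lies 155 mm ahead of it (env.tip_reach is the distance from the TCP to the fingertips, in mm); z points along the fingers, y is the line along which they close (so a half turn about z gives the same grasp; the last joint's range is limited). The gripper opens to 85 mm and grips with 20 to 120 N. Pads are 22 mm wide; open, the fingers measure 114 mm over their backs; the gripper's body (76 mm by 85 mm) begins 54 mm behind the grasp point. The pads swing forward as they close: fully open they stand 13 mm farther back than shut.
Start: joints at [-1.395, 0.477, 0.022, 1.555, -0.011, 1.109, -0.083], TCP at [189.001, 648.013, 404.708] pointing down, gripper open.
Joint ranges: [-2.96, 2.96], [-0.34, 2.1], [-1.41, 1.46], [0.24, 2.44], [-1.37, 4.51], [0.17, 1.92], [-2.96, 2.96]. Speed limits (rad/s): [2.39, 2.39, 3.14, 3.14, 3.14, 3.14, 3.14].

## Interface

Orientations are given as a rotation vector (axis times angle).
In Python, from bench import env, eyes gives the robot as it stands.
- The arm moves only by the tool jog_arm, never from a script. Its argument "rows" is a list of rows, each a list of 2 entries, a list of its own where there are three numbers: the shift along the tool's x, y, z in m, then the turn about the tool's z in rad. A call has 1 to 10 rows; each row shifts and turns the commanded pose from where the row before left it, along the tool's axes as they then stand; what a row does not reach is not made up. A row lasts 1/12 s, in which the tool goes at most 41.7 mm and 7.16 degrees, less where a joint would pass 70% of its speed; a pose out of reach is approached as far as the arm can. A call with a gripper value outside its range is refused whole. "jaw" is the opening, from -1 (shut) to 1 (fully open), set as the call begins (left out, the last holds). The fingers move at their own pace and stop on an object; "squeeze" is the grip in N (left out, the last holds). Time passes only in rows, so rows that do not move let the fingers close. It gives the time, the measured TCP pose, the force, the opening and the grip force at its end, in the units of the state.
- env.get_state(): the state, without advancing time (a new reading comes with each control period).
- eyes.grab_frame(name): name is "scene" or "top"; returns a dict with "image" (400x640x3 uint8, red, green, blue), "vfov" (degrees; the focal length in pixels is half the picture's height over the tangent of half this angle, whatever the lens; pixels are square), "cx", "cy" (the principal point, pixels), "D" ([k1, k2, p1, p2, k3] as OpenCV has them; the pictures are not rectified), "R" (3x3) and "t" (3): a world point X has camera coordinates R X + t. Camera axes: x right, y down, z forward; pixel columns grow to the right and rows downward; lengths in mm; the calibration is good to about 2 mm. A picture is of the moment at which its call begins. There is no depth.
- env.job_done(): hands the job in; it is judged then, once.
Trained networks look in the newest picture that a camera, given by its name, has taken for a name from the list of things; names that differ only in an ending like _2 or _b are one class to them, and where a whole thing is asked for, a point or a joint stands for the part that bears it (a point fixed in the world has none). Each returns a list of dicts, best first, with "score" (0 to 1); they miss things now and then, are a little off and sometimes report something else, mostly with a low value. They report only what shows in the picture. A call takes as long as a camera call. They do not tell look-alikes from the thing itself.
- eyes.recognise(name, camera): "extent" ([left, top, width, height] in pixels, round what is visible of it).
- eyes.masks_of(name, camera): "region" (400x640 bool, what is visible of it) and "extent" ([left, top, width, height] in pixels, round what is visible of it).
The state is a dict: "clock": time; "qpos": joint angles; "qd": joint speeds; "joint_torque": joint torques, N m; "position": TCP position; "tcp_rot": TCP orientation; "wrist_force": force on the tool from outside, world axes, zero at the start; "wrist_torque": the same for the moment, N m; "width": finger opening in mm; "finger_force": force on a finger pad.
Only numpy, scipy, OpenCV 4.12 (cv2) and the standard library are available. Lean on these libraries where they do the work, as an engineer would, in place of code of your own. Each camera call takes 0.05 s, during which the arm holds its last target. There are 200 camera calls.

## Working session

There is one attempt and no reset: what is moved stays moved. The work goes in short steps, Python scripts to look and compute and a tool call to move; the robot and the scene stay as the last step left them, time stands still between calls to the robot, and variables do not carry over. Pictures are saved under pics/ and viewed, at most 10 in all, crops included, and the job is handed in when it is done.

Besides the shell and the picture viewer there is one more tool, called after "Emit:" by a JSON object that holds its "name" and its "arguments". jog_arm: Moves the arm, as the interface text tells. Its arguments: {"type":"object","properties":{"rows":{"type":"array"},"jaw":{"type":"number"},"squeeze":{"type":"number"}},"required":["rows"]}

```bash
ls; mkdir -p pics; cat > h.py <<'E'
import numpy as np, cv2
from bench import env, eyes
def cam(f):
    fl=200/np.tan(np.radians(f["vfov"])/2)
    K=np.array([[fl,0,f["cx"]],[0,fl,f["cy"]],[0,0,1]])
    return K,np.array(f["D"],float),np.array(f["R"]),np.array(f["t"],float)
def px2w(f,uv,z):
    K,D,R,t=cam(f)
    n=cv2.undistortPoints(np.array(uv,float).reshape(-1,1,2),K,D).reshape(-1,2)
    d=np.c_[n,np.ones(len(n))]@R; c=-R.T@t
    z=np.broadcast_to(z,len(n))
    return c+d*((z-c[2])/d[:,2])[:,None]
def w2px(f,X):
    K,D,R,t=cam(f)
    return cv2.projectPoints(np.array(X,float).reshape(-1,1,3),cv2.Rodrigues(R)[0],t,K,D)[0].reshape(-1,2)
E
python3 - <<'E'
from h import *
print(env.tip_reach, env.get_state())
fs={}
for n in("scene","top"):
    f=eyes.grab_frame(n); fs[n]=f
    cv2.imwrite(f"pics/{n}0.png",f["image"][:,:,::-1])
    print(n,f["vfov"],f["cx"],f["cy"],f["D"],(-np.array(f["R"]).T@f["t"]).round())
    for k in("bar","mug","mug_handle","shown_mug","wad_bar","wad_table","bin","spoon","brush","sugar_pot","tumbler"):
        print(k,[(round(r["score"],2),[int(v) for v in r["extent"]]) for r in eyes.recognise(k,n)])
E
```

```text
pics
173.4 {'clock': 0.0, 'qpos': array([-1.39509935,  0.47780924,  0.02231828,  1.5564725 , -0.01149207,
        1.10929184, -0.08307557]), 'qd': array([-0.0018657 ,  0.00057735, -0.00132943,  0.00020025,  0.00117386,
        0.00161515,  0.00167874]), 'joint_torque': array([-5.93523805e-05, -5.96451402e+01,  1.60839681e+00, -2.81195372e+01,
        1.25955881e-02,  9.26632143e-03, -3.60614067e-06]), 'position': array([188.90499457, 647.73388178, 403.70999046]), 'tcp_rot': array([-4.44168213e-01, -3.10990551e+00,  2.90373777e-03]), 'wrist_force': array([-0.76558177,  0.49262355, -0.34678574]), 'wrist_torque': array([ 0.00334139,  0.03454901, -0.03401725]), 'finger_force': 0.0, 'width': 85.20935410175915}
scene 45.4270649108364 325.59487944526984 203.93565762621398 [-0.03243246  0.          0.          0.          0.        ] [ 986. -605.  857.]
bar [(0.74, [350, 146, 41, 54]), (0.6, [309, 170, 77, 113])]
mug []
mug_handle [(0.97, [340, 126, 31, 40]), (0.52, [426, 157, 38, 38])]
shown_mug [(0.91, [348, 146, 43, 55]), (0.72, [308, 169, 79, 113])]
wad_bar [(0.83, [318, 221, 31, 27]), (
[... 176 characters left out ...]
58, [220, 227, 48, 34])]
sugar_pot [(0.83, [426, 155, 36, 41])]
tumbler [(0.87, [266, 337, 41, 50])]
top 55.90988522373396 324.85532377321306 205.01720218623257 [-0.04432019  0.          0.          0.          0.        ] [ 493.   16. 1069.]
bar [(0.58, [254, 161, 123, 52])]
mug [(0.62, [200, 213, 35, 39])]
mug_handle [(0.81, [201, 216, 34, 35])]
shown_mug [(0.96, [270, 162, 28, 44])]
wad_bar [(0.7, [338, 167, 28, 25]), (0.65, [270, 160, 30, 48]), (0.56, [280, 132, 26, 23])]
wad_table [(0.6, [294, 237, 23, 26])]
bin [(0.77, [396, 211, 74, 69])]
spoon [(0.85, [258, 232, 18, 46]), (0.49, [253, 164, 125, 50])]
brush [(0.41, [260, 232, 15, 47])]
sugar_pot [(0.56, [190, 136, 33, 31])]
tumbler []
```

```bash
python3 - <<'E'
from h import *
t=cv2.imread("pics/top0.png"); s=cv2.imread("pics/scene0.png")
cv2.imwrite("pics/topc.png",cv2.resize(t[110:310,170:500],(800,485),interpolation=cv2.INTER_CUBIC))
cv2.imwrite("pics/scc.png",cv2.resize(s[110:390,130:480],(750,600),interpolation=cv2.INTER_CUBIC))
E
```

```text
(no output)
```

View pics/topc.png

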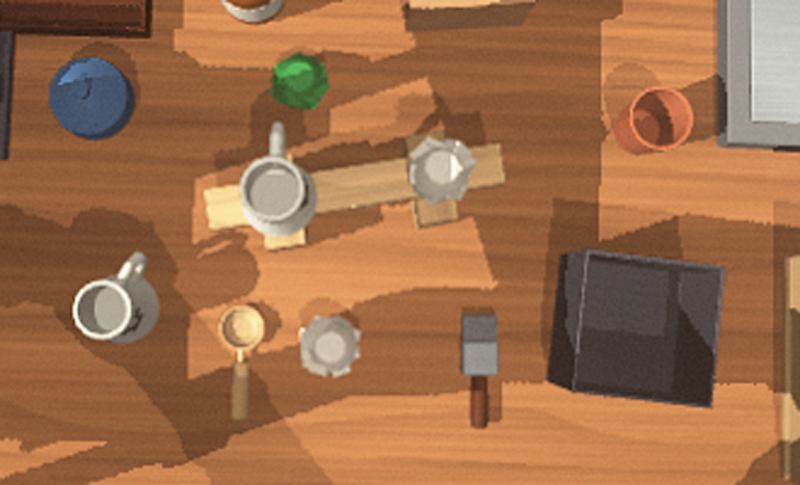

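View pics/scc.png

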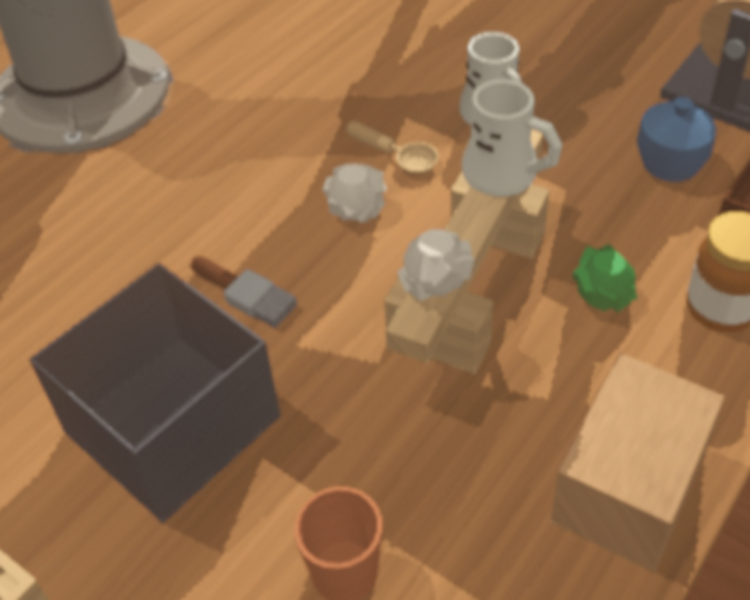

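The top crop shows, in crop pixels:
- **Wads:** grey ones at (441,170) on the bar and (330,346) on the table. The green ball at (300,82) is the decoy.
- **Mugs:** the loose mug has its rim at (103,310) and its handle at the upper right, (137,262). The shown mug has its rim at (275,190) and its handle at (278,130).
- **Bin:** on the right, rim corners about (588,250), (723,267), (712,407) and (575,392).
- **Bystanders:** spoon (240,350), brush (480,370), both near the table wad.

The scene view agrees with this.

```bash
cat > m.py <<'E'
from h import *
ft=eyes.grab_frame("top"); fs=eyes.grab_frame("scene")
c=lambda p:np.array(p,float)*330/800+np.array([170,110])
P=lambda p,z:px2w(ft,c(p),z)
bar=P([(210,228),(204,190),(501,145),(505,183)],100)
print("bar",bar.round(),np.linalg.norm(np.diff(bar,axis=0),axis=1))
bn=P([(588,250),(723,267),(712,407),(575,392)],120)
print("bin",bn.round(),bn.mean(0),np.linalg.norm(np.diff(bn,axis=0),axis=1))
print("mug rim/handle",P([(103,310)],100),P([(137,262)],82)); print("shown",P([(275,190)],200),P([(278,130)],182))
def tri(a,b):
    # midpoint of two rays
    c1,c2=[-np.array(f["R"]).T@f["t"] for f in(ft,fs)]
    d1=px2w(ft,[a],0)[0]-c1; d2=px2w(fs,[b],0)[0]-c2
    s=np.linalg.lstsq(np.c_[d1,-d2],c2-c1,rcond=None)[0]
    p,q=c1+s[0]*d1,c2+s[1]*d2
    return ((p+q)/2).round(1),np.linalg.norm(p-q).round(1)
sc=lambda p:np.array(p)*350/750+np.array([130,110])
print("wadbar",tri(c((441,170)),sc((437,264)))); print("wadtable",tri(c((330,346)),sc((355,192))))
print("rim",tri(c((103,310)),sc((494,48))),"shownrim",tri(c((275,190)),sc((502,99))))
for k in("wad_bar","wad_table","mug","shown_mug"):
    for n,f in(("top",ft),("scene",fs)):
        print(k,n,[(round(r["score"],2),np.argwhere(r["region"]).mean(0)[::-1].round(1),r["extent"]) for r in eyes.masks_of(k,n)])
print("spoon",P([(243,325),(240,418)],5),"brush",P([(480,330),(480,425)],10))
E
python3 m.py
```

```text
bar [[ 557.  165.  100.]
 [ 597.  173.  100.]
 [ 655. -143.  100.]
 [ 614. -148.  100.]] [ 41.07187867 321.41935662  41.32404506]
bin [[ 544. -233.  120.]
 [ 530. -378.  120.]
 [ 383. -367.  120.]
 [ 396. -222.  120.]] [ 462.95318563 -300.0667134   120.        ] [145.52045908 147.38620261 146.03714416]
mug rim/handle [[467.50078946 274.52033432 100.        ]] [[519.51497746 245.06487247  82.        ]]
shown [[588.59499874  89.30631401 200.        ]] [[649.72782548  89.92727276 182.        ]]
wadbar (array([623.7, -75.5, 126.3]), np.float64(2.4))
wadtable (array([432.5,  36.6,  24.4]), np.float64(2.2))
rim (array([468.7, 276.3,  96.8]), np.float64(3.1)) shownrim (array([589.8,  90.2, 199.1]), np.float64(2.8))
wad_bar top [(0.94, array([292.6, 143.9]), [280.2, 133.5, 24.7, 20.4]), (0.69, array([351.5, 180.2]), [337.9, 166.2, 27.7, 27.4])]
wad_bar scene [(0.74, array([333. , 232.6]), [316.4, 220.7, 33.5, 28.4]), (0.57, array([412.2, 239.2]), [394.1, 223.4, 32.7, 30.6])]
wad_table top [(0.88, array([305.2, 251.9]), [293.1, 238.6, 26.4, 23.2]), (0.5, array([218.4, 235.5]), [201.2, 215.6, 34.4, 35.3])]
wad_table scene []
mug top [(0.56, array([218.7, 234.8]), [198.7, 214.5, 38.1, 38.0])]
mug scene [(0.59, array([357.7, 139.8]), [345.2, 127.0, 26.8, 43.7])]
shown_mug top [(0.86, array([283.7, 188.9]), [267.5, 161.2, 31.5, 48.5])]
shown_mug scene [(0.88, array([366. , 173.9]), [349.0, 145.6, 43.4, 54.9])]
spoon [[452.15700012 137.58593291   5.        ]
 [345.480995   137.41399912   5.        ]] brush [[ 453.47278496 -136.85656087   10.        ]
 [ 344.37570724 -139.02355177   10.        ]]
```

Everything cross-checks: the bar measures 321 x 41 mm and the bin about 147 mm square. The triangulated heights also match: wads at 126 and 24 mm, rims at 97 and 199 mm. The green ball is excluded by colour. The wads to take are the grey ones at top pixels (352,180) on the bar and (306,252) on the table. I'll turn the tool first.

```bash
cat > plan.py <<'E'
import sys
from h import *
from scipy.spatial.transform import Rotation as Ro
# usage: plan.py yangle_deg x y z [x y z ...]   (grasp-line angle; TCP mm)
s=env.get_state(); R=Ro.from_rotvec(s["tcp_rot"]).as_matrix(); p=np.array(s["position"])
a=np.degrees(np.arctan2(R[1,1],R[0,1])); g=float(sys.argv[1])
turn=(a-g+180)%360-180
print("t",round(s["clock"],2),"pos",p.round(1),"tilt",round(np.degrees(np.arccos(-R[2,2])),2),"yang",round(a,1),"turn",round(np.radians(turn),3),"w",round(s["width"],1),"ff",round(float(np.max(s["finger_force"])),1),"q",np.round(s["qpos"],2))
# tool axes after the turn, tool taken as pointing straight down
b=np.radians(g); y=np.array([np.cos(b),np.sin(b),0]); z=np.array([0,0,-1.]); x=np.cross(y,z)
for t in np.array(sys.argv[2:],float).reshape(-1,3):
    d=t-p; print(t,"shift mm",(np.array([x,y,z])@d).round(1),"rows>=",int(np.ceil(np.linalg.norm(d)/38))); p=t
E
echo ok
```

```text
ok
```

Emit:
{"name": "jog_arm", "arguments": {"rows": [[[0, 0, 0], 0.12], [[0, 0, 0], 0.12], [[0, 0, 0], 0.12], [[0, 0, 0], 0.12], [[0, 0, 0], 0.12], [[0, 0, 0], 0.12], [[0, 0, 0], 0.12], [[0, 0, 0], 0.12], [[0, 0, 0], 0.12], [[0, 0, 0], 0.12]], "jaw": 1, "squeeze": 30}}

```text
clock: 2.53
position: [188.9, 648.0, 404.7]
tcp_rot: [-2.129, -2.31, -0.0]
wrist_force: [0.0, 0.3, -0.6]
width: 85.0
finger_force: 0.0
```

```bash
python3 plan.py -5.5 500 250 400 440 50 330 432.5 36.6 181
```

```text
t 2.53 pos [188.9 648.  404.7] tilt 0.01 yang 4.6 turn 0.177 w 85.0 ff 0.0 q [-1.58  0.49  0.29  1.57 -0.15  1.11 -1.18]
[500. 250. 400.] shift mm [-366.4  347.8    4.7] rows>= 14
[440.  50. 330.] shift mm [-204.8  -40.6   70. ] rows>= 6
[432.5  36.6 181. ] shift mm [-14.1  -6.2 149. ] rows>= 4
```

Emit:
{"name": "jog_arm", "arguments": {"rows": [[[0, 0, 0], 0.0885], [[0, 0, 0], 0.0885], [[-0.026, 0.025, 0], 0], [[-0.026, 0.025, 0], 0], [[-0.026, 0.025, 0], 0], [[-0.026, 0.025, 0], 0], [[-0.026, 0.025, 0], 0], [[-0.026, 0.025, 0], 0], [[-0.026, 0.025, 0], 0], [[-0.026, 0.025, 0], 0]]}}

```text
clock: 3.37
position: [370.3, 421.4, 405.0]
tcp_rot: [-2.319, -2.119, -0.001]
wrist_force: [0.3, 1.0, -0.1]
width: 85.5
finger_force: 0.0
```

Emit:
{"name": "jog_arm", "arguments": {"rows": [[[-0.026, 0.025, 0], 0], [[-0.026, 0.025, 0], 0], [[-0.026, 0.025, 0], 0], [[-0.026, 0.025, 0], 0], [[-0.026, 0.025, 0], 0], [[-0.026, 0.025, 0], 0], [[-0.034, -0.006, 0.01], 0], [[-0.034, -0.006, 0.01], 0], [[-0.034, -0.006, 0.01], 0], [[-0.034, -0.006, 0.01], 0]]}}

```text
clock: 4.2
position: [468.2, 119.2, 364.4]
tcp_rot: [2.319, 2.119, 0.001]
wrist_force: [0.7, -0.5, 0.4]
width: 85.5
finger_force: 0.0
```

```bash
python3 plan.py -5.5 432.5 36.6 300 432.5 36.6 181
```

```text
t 4.2 pos [468.2 119.2 364.4] tilt 0.04 yang -5.2 turn 0.006 w 85.5 ff 0.0 q [-0.84  0.22  0.54  2.07 -0.15  0.88 -0.31]
[432.5  36.6 300. ] shift mm [-85.6 -27.6  64.4] rows>= 3
[432.5  36.6 181. ] shift mm [  0.   0. 119.] rows>= 4
```

Emit:
{"name": "jog_arm", "arguments": {"rows": [[[-0.0214, -0.0069, 0.016], 0], [[-0.0214, -0.0069, 0.016], 0], [[-0.0214, -0.0069, 0.016], 0], [[-0.0214, -0.0069, 0.016], 0], [[0, 0, 0.02], 0], [[0, 0, 0.02], 0], [[0, 0, 0.02], 0], [[0, 0, 0.02], 0], [[0, 0, 0.02], 0], [[0, 0, 0.019], 0]]}}

```text
clock: 5.03
position: [433.8, 38.1, 180.8]
tcp_rot: [2.319, 2.119, 0.001]
wrist_force: [0.1, -0.3, 0.3]
width: 85.1
finger_force: 0.0
```

Emit:
{"name": "jog_arm", "arguments": {"rows": [[[0, 0, 0], 0], [[0, 0, 0], 0], [[0, 0, 0], 0], [[0, 0, 0], 0], [[0, 0, 0], 0], [[0, 0, 0], 0], [[0, 0, 0], 0], [[0, 0, 0], 0]], "jaw": -1}}

```text
clock: 5.7
position: [433.8, 38.1, 182.1]
tcp_rot: [2.319, 2.119, 0.002]
wrist_force: [-0.1, -0.3, 4.8]
width: 59.8
finger_force: 32.8
```

```bash
python3 plan.py -5.5 440 -20 380 463 -275 380 463 -275 300
```

```text
t 5.7 pos [433.8  38.1 182.1] tilt 0.06 yang -5.1 turn 0.006 w 59.8 ff 32.8 q [-0.53  0.5   0.36  2.29 -0.44  0.42  0.1 ]
[440. -20. 380.] shift mm [ -57.3   11.8 -197.9] rows>= 6
[ 463. -275.  380.] shift mm [-251.6   47.3    0. ] rows>= 7
[ 463. -275.  300.] shift mm [ 0.  0. 80.] rows>= 3
```

Emit:
{"name": "jog_arm", "arguments": {"rows": [[[0, 0, -0.033], 0], [[0, 0, -0.033], 0], [[0, 0, -0.033], 0], [[0, 0, -0.033], 0], [[0, 0, -0.033], 0], [[0, 0, -0.033], 0], [[-0.0343, 0.0066, 0], 0], [[-0.0343, 0.0066, 0], 0], [[-0.0343, 0.0066, 0], 0], [[-0.0343, 0.0066, 0], 0]]}}

```text
clock: 6.53
position: [447.2, -102.3, 380.1]
tcp_rot: [2.318, 2.121, 0.002]
wrist_force: [0.6, -0.1, 0.0]
width: 60.1
finger_force: 33.0
```

Emit:
{"name": "jog_arm", "arguments": {"rows": [[[-0.0343, 0.0066, 0], 0], [[-0.0343, 0.0066, 0], 0], [[-0.0343, 0.0066, 0], 0], [[-0.0343, 0.0066, 0], 0], [[-0.0343, 0.0066, 0], 0], [[0, 0, 0.02], 0], [[0, 0, 0.02], 0], [[0, 0, 0.02], 0], [[0, 0, 0.02], 0], [[0, 0, 0], 0]]}}

```text
clock: 7.37
position: [463.6, -273.8, 296.4]
tcp_rot: [-2.315, -2.115, 0.004]
wrist_force: [-0.6, 1.0, -0.0]
width: 60.5
finger_force: 33.0
```

```bash
python3 plan.py -5.5 463 -275 290
```

```text
t 7.37 pos [ 463.6 -273.8  296.4] tilt 0.37 yang -5.2 turn 0.006 w 60.5 ff 33.0 q [-0.12  0.47  0.69  2.01 -0.41  0.81  0.72]
[ 463. -275.  290.] shift mm [-1.2 -0.5  6.4] rows>= 1
```

Emit:
{"name": "jog_arm", "arguments": {"rows": [[[0, 0, 0], 0], [[0, 0, 0], 0], [[0, 0, 0], 0], [[0, 0, 0], 0], [[0, 0, 0], 0], [[0, 0, -0.03], 0], [[0, 0, -0.03], 0], [[0, 0, -0.03], 0], [[0, 0, 0], 0]], "jaw": 1}}

```text
clock: 8.12
position: [466.1, -276.5, 395.3]
tcp_rot: [2.314, 2.113, 0.007]
wrist_force: [0.5, -1.1, 0.3]
width: 85.2
finger_force: 0.0
```

```bash
python3 plan.py -5.5 623.7 -75.5 380 623.7 -75.5 281; python3 - <<'E'
from h import *
f=eyes.grab_frame("scene"); cv2.imwrite("pics/s1.png",cv2.resize(f["image"][110:390,130:480,::-1],(500,400)))
E
```

```text
t 8.12 pos [ 466.1 -276.5  395.3] tilt 0.54 yang -5.2 turn 0.005 w 85.2 ff 0.0 q [-0.21  0.33  0.79  1.93 -0.28  0.99  0.62]
[623.7 -75.5 380. ] shift mm [215.2 137.6  15.3] rows>= 7
[623.7 -75.5 281. ] shift mm [ 0.  0. 99.] rows>= 3
```

View pics/s1.png

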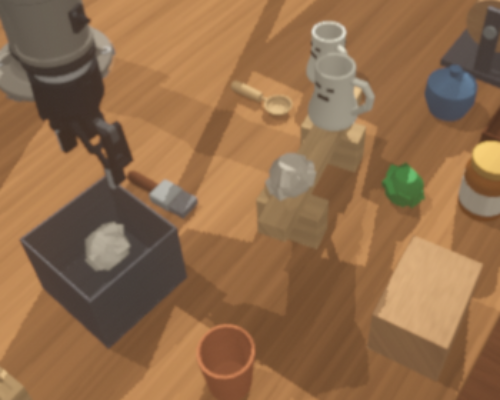

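The first wad lies in the bin at crop pixel (107,247), and the bar wad is still in place at (292,175). Next I'll take the bar wad.

Emit:
{"name": "jog_arm", "arguments": {"rows": [[[0.0307, 0.0197, 0.002], 0], [[0.0307, 0.0197, 0.002], 0], [[0.0307, 0.0197, 0.002], 0], [[0.0307, 0.0197, 0.002], 0], [[0.0307, 0.0197, 0.002], 0], [[0.0307, 0.0197, 0.002], 0], [[0.0307, 0.0197, 0.002], 0], [[0, 0, 0], 0]]}}

```text
clock: 8.83
position: [625.4, -64.2, 373.5]
tcp_rot: [-2.305, -2.131, -0.003]
wrist_force: [0.3, 0.3, -0.2]
width: 85.4
finger_force: 0.0
```

```bash
python3 plan.py -5.5 623.7 -75.5 281
```

```text
t 8.83 pos [625.4 -64.2 373.5] tilt 0.19 yang -4.5 turn 0.017 w 85.4 ff 0.0 q [-0.49  0.51  0.69  1.74 -0.37  1.03  0.25]
[623.7 -75.5 281. ] shift mm [-11.4  -0.6  92.5] rows>= 3
```

Emit:
{"name": "jog_arm", "arguments": {"rows": [[[-0.0114, -0.0006, 0], 0.017], [[0, 0, 0.02], 0], [[0, 0, 0.02], 0], [[0, 0, 0.02], 0], [[0, 0, 0.02], 0], [[0, 0, 0.0125], 0], [[0, 0, 0], 0]]}}

```text
clock: 9.42
position: [618.3, -85.1, 280.2]
tcp_rot: [-2.336, -2.095, 0.007]
wrist_force: [-1.1, 0.3, -0.4]
width: 85.3
finger_force: 0.0
```

Emit:
{"name": "jog_arm", "arguments": {"rows": [[[0, 0, 0], 0], [[0, 0, 0], 0], [[0, 0, 0], 0], [[0, 0, 0], 0], [[0, 0, 0], 0], [[0, 0, 0], 0], [[0, 0, 0], 0], [[0, 0, 0], 0]], "jaw": -1}}

```text
clock: 10.08
position: [620.4, -85.0, 284.8]
tcp_rot: [2.336, 2.098, 0.002]
wrist_force: [-1.4, -0.9, 6.8]
width: 59.6
finger_force: 32.7
```

Emit:
{"name": "jog_arm", "arguments": {"rows": [[[0, 0, -0.03], 0], [[0, 0, -0.03], 0], [[0, 0, -0.03], 0], [[0, 0, -0.03], 0], [[0, 0, 0], 0]]}}

```text
clock: 10.5
position: [621.5, -85.6, 409.9]
tcp_rot: [2.332, 2.094, 0.012]
wrist_force: [0.5, -0.6, 0.4]
width: 59.7
finger_force: 32.7
```

```bash
python3 plan.py -5.5 463 -325 380 463 -325 300
```

```text
t 10.5 pos [621.5 -85.6 409.9] tilt 0.6 yang -6.2 turn -0.011 w 59.7 ff 32.7 q [-0.48  0.47  0.72  1.71 -0.35  1.08  0.24]
[ 463. -325.  380.] shift mm [-253.5 -134.9   29.9] rows>= 8
[ 463. -325.  300.] shift mm [ 0.  0. 80.] rows>= 3
```

Emit:
{"name": "jog_arm", "arguments": {"rows": [[[-0.0317, -0.0169, 0], 0], [[-0.0317, -0.0169, 0], 0], [[-0.0317, -0.0169, 0], 0], [[-0.0317, -0.0169, 0], 0], [[-0.0317, -0.0169, 0], 0], [[-0.0317, -0.0169, 0], 0], [[-0.0317, -0.0169, 0], 0], [[-0.0317, -0.0169, 0], 0], [[0, 0, 0], 0], [[0, 0, 0], 0]]}}

```text
clock: 11.33
position: [456.6, -324.3, 403.6]
tcp_rot: [2.342, 2.093, 0.0]
wrist_force: [0.6, -0.5, -0.3]
width: 59.5
finger_force: 32.7
```

Emit:
{"name": "jog_arm", "arguments": {"rows": [[[0, 0, 0.02], 0], [[0, 0, 0.02], 0], [[0, 0, 0.02], 0], [[0, 0, 0.02], 0], [[0, 0, 0.02], 0], [[0, 0, 0], 0], [[0, 0, 0], 0], [[0, 0, 0], 0]]}}

```text
clock: 12.0
position: [459.3, -321.9, 304.1]
tcp_rot: [2.335, 2.1, 0.001]
wrist_force: [1.0, 1.0, -0.8]
width: 59.7
finger_force: 32.7
```

```bash
python3 plan.py -5.5 463 -325 300
```

```text
t 12.0 pos [ 459.3 -321.9  304.1] tilt 0.07 yang -6.1 turn -0.01 w 59.7 ff 32.7 q [-0.03  0.49  0.7   1.96 -0.43  0.84  0.79]
[ 463. -325.  300.] shift mm [-2.7  4.   4.1] rows>= 1
```

Emit:
{"name": "jog_arm", "arguments": {"rows": [[[0, 0, 0], 0], [[0, 0, 0], 0], [[0, 0, 0], 0], [[0, 0, 0], 0], [[0, 0, 0], 0], [[0, 0, -0.035], 0], [[0, 0, -0.035], 0], [[0, 0, -0.035], 0], [[0, 0, -0.01], 0], [[0, 0, 0], 0]], "jaw": 1}}

```text
clock: 12.83
position: [458.9, -323.2, 421.4]
tcp_rot: [2.333, 2.096, 0.005]
wrist_force: [0.3, -0.6, 0.2]
width: 85.3
finger_force: 0.0
```

```bash
python3 plan.py 60 463 -325 410; python3 - <<'E'
from h import *
f=eyes.grab_frame("top"); im=f["image"][:,:,::-1].copy()
s=3.2;x0,y0=170,120
big=cv2.resize(im[y0:y0+170,x0:x0+250],None,fx=s,fy=s,interpolation=cv2.INTER_CUBIC)
def dr(X,c):
    q=((w2px(f,X)+.5-[x0,y0])*s).astype(int); cv2.polylines(big,[q.reshape(-1,1,2)],False,c,1)
a=np.linspace(0,2*np.pi,60)
def mug(c,z,th,col):
    for r,h in((31,100),(40,0)): dr(np.c_[c[0]+r*np.cos(a),c[1]+r*np.sin(a),0*a+z+h],col)
    dr([[c[0]+r*np.cos(th),c[1]+r*np.sin(th),z+70] for r in(31,70)],col)
    n=6*np.array([-np.sin(th),np.cos(th)])
    dr([[c[0]+70*np.cos(th)+k*n[0],c[1]+70*np.sin(th)+k*n[1],z+70] for k in(-1,1)],col)
mug((468,275),0,np.radians(-30),(0,0,255)); mug((589,90),100,0,(0,255,0))
C=np.array([605.8,11.8]);yw=.181;ex=np.array([np.cos(yw),np.sin(yw)]);ey=np.array([-ex[1],ex[0]])
L=lambda u,v,z:[*(C+u*ex+v*ey),z]
dr([L(u,v,100) for u,v in((-22,-160),(22,-160),(22,160),(-22,160),(-22,-160))],(255,0,0))
for w in(-85,85): dr([L(u,v,70) for u,v in((-50,w-22),(50,w-22),(50,w+22),(-50,w+22),(-50,w-22))],(255,255,0))
cv2.imwrite("pics/ov.png",big[:, :800])
E
```

```text
t 12.83 pos [ 458.9 -323.2  421.4] tilt 0.35 yang -6.1 turn -1.154 w 85.3 ff 0.0 q [-0.13  0.34  0.81  1.85 -0.29  1.06  0.68]
[ 463. -325.  410.] shift mm [-4.4  0.4 11.4] rows>= 1
```

View pics/ov.png

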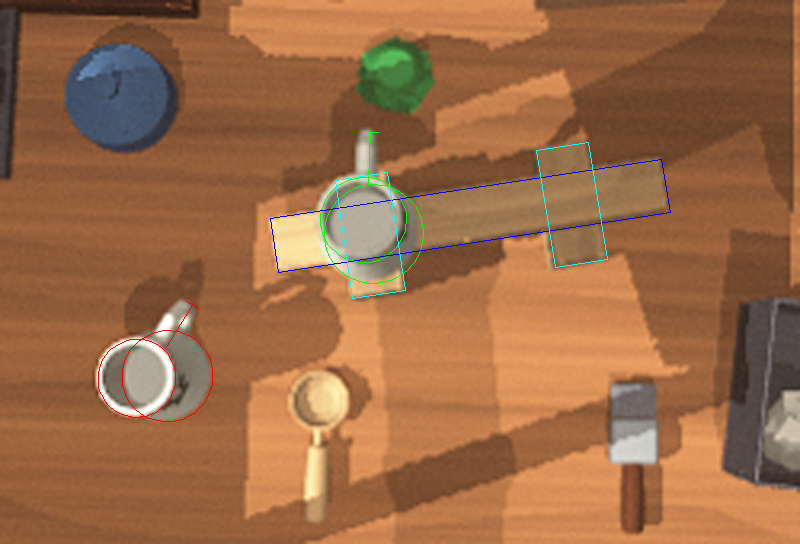

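The overlay fits the bar, its feet and both mugs' rims. The handles read about -27° for the loose mug (tip at crop pixel (182,302)) and about +5° for the shown one (tip at (366,130)). I'll grip across the handle, and the mug then needs about +32° of turn.

Emit:
{"name": "jog_arm", "arguments": {"rows": [[[0, 0, 0], -0.119], [[0, 0, 0], -0.119], [[0, 0, 0], -0.119], [[0, 0, 0], -0.119], [[0, 0, 0], -0.119], [[0, 0, 0], -0.119], [[0, 0, 0], -0.119], [[0, 0, 0], -0.119], [[0, 0, 0], -0.119], [[0, 0, 0], -0.119]]}}

```text
clock: 13.72
position: [458.1, -321.7, 416.1]
tcp_rot: [-0.749, -3.048, -0.002]
wrist_force: [0.4, 0.7, 0.2]
width: 85.2
finger_force: 0.0
```

```bash
python3 plan.py 62 468 275 400 468 275 227
```

```text
t 13.72 pos [ 458.1 -321.7  416.1] tilt 0.2 yang 62.4 turn 0.007 w 85.2 ff 0.0 q [ 0.06  0.3   0.54  1.85 -0.18  1.04  1.77]
[468. 275. 400.] shift mm [271.4 531.5  16.1] rows>= 16
[468. 275. 227.] shift mm [  0.   0. 173.] rows>= 5
```

Emit:
{"name": "jog_arm", "arguments": {"rows": [[[0.015, 0.0295, 0], 0], [[0.015, 0.0295, 0], 0], [[0.015, 0.0295, 0], 0], [[0.015, 0.0295, 0], 0], [[0.015, 0.0295, 0], 0], [[0.015, 0.0295, 0], 0], [[0.015, 0.0295, 0], 0], [[0.015, 0.0295, 0], 0], [[0.015, 0.0295, 0], 0], [[0.015, 0.0295, 0], 0]]}}

```text
clock: 14.55
position: [463.2, 10.4, 416.5]
tcp_rot: [-0.757, -3.046, 0.002]
wrist_force: [1.1, -1.1, -0.1]
width: 85.8
finger_force: 0.0
```

Emit:
{"name": "jog_arm", "arguments": {"rows": [[[0.015, 0.0295, 0], 0], [[0.015, 0.0295, 0], 0], [[0.015, 0.0295, 0], 0], [[0.015, 0.0295, 0], 0], [[0.015, 0.0295, 0], 0], [[0.015, 0.0295, 0], 0], [[0.015, 0.0295, 0], 0], [[0, 0, 0], 0], [[0, 0, 0], 0], [[0, 0, 0], 0]]}}

```text
clock: 15.38
position: [467.9, 239.6, 416.6]
tcp_rot: [-0.758, -3.047, 0.004]
wrist_force: [-0.6, -0.8, 0.0]
width: 85.7
finger_force: 0.0
```

```bash
python3 plan.py 62 468 275 290 468 275 227
```

```text
t 15.38 pos [467.9 239.6 416.6] tilt 0.19 yang 62.0 turn 0.001 w 85.7 ff 0.0 q [-0.74  0.22  0.17  1.91 -0.04  1.02  0.53]
[468. 275. 290.] shift mm [ 16.5  31.2 126.6] rows>= 4
[468. 275. 227.] shift mm [ 0.  0. 63.] rows>= 2
```

Emit:
{"name": "jog_arm", "arguments": {"rows": [[[0.0082, 0.0156, 0], 0], [[0.0083, 0.0156, 0], 0], [[0, 0, 0.025], 0], [[0, 0, 0.025], 0], [[0, 0, 0.025], 0], [[0, 0, 0.025], 0], [[0, 0, 0.0166], 0], [[0, 0, 0], 0], [[0, 0, 0], 0], [[0, 0, 0], 0]]}}

```text
clock: 16.22
position: [468.9, 274.9, 302.5]
tcp_rot: [0.761, 3.047, 0.001]
wrist_force: [-0.6, 0.7, 0.1]
width: 85.2
finger_force: 0.0
```

```bash
python3 plan.py 62 468 275 227
```

```text
t 16.22 pos [468.9 274.9 302.5] tilt 0.06 yang 62.0 turn -0.001 w 85.2 ff 0.0 q [-0.75  0.39  0.14  1.97 -0.07  0.78  0.5 ]
[468. 275. 227.] shift mm [ 0.9 -0.3 75.5] rows>= 2
```

Emit:
{"name": "jog_arm", "arguments": {"rows": [[[0, 0, 0.0125], 0], [[0, 0, 0.0125], 0], [[0, 0, 0.0125], 0], [[0, 0, 0.0125], 0], [[0, 0, 0.0125], 0], [[0, 0, 0.0125], 0], [[0, 0, 0], 0], [[0, 0, 0], 0]]}}

```text
clock: 16.88
position: [468.8, 275.6, 227.5]
tcp_rot: [0.759, 3.048, 0.001]
wrist_force: [-0.2, 0.2, 0.5]
width: 85.3
finger_force: 0.0
```

Emit:
{"name": "jog_arm", "arguments": {"rows": [[[0, 0, 0], 0], [[0, 0, 0], 0], [[0, 0, 0], 0], [[0, 0, 0], 0], [[0, 0, 0], 0], [[0, 0, 0], 0], [[0, 0, 0], 0], [[0, 0, 0], 0]], "jaw": -1, "squeeze": 40}}

```text
clock: 17.55
position: [468.9, 275.8, 228.1]
tcp_rot: [0.759, 3.047, 0.003]
wrist_force: [-0.9, -0.8, 6.8]
width: 61.0
finger_force: 43.8
```

Emit:
{"name": "jog_arm", "arguments": {"rows": [[[0, 0, -0.01], 0], [[0, 0, -0.02], 0], [[0, 0, -0.025], 0], [[0, 0, -0.025], 0], [[0, 0, -0.025], 0], [[0, 0, -0.025], 0], [[0, 0, -0.02], 0], [[0, 0, 0], 0], [[0, 0, 0], 0]]}}

```text
clock: 18.3
position: [468.3, 275.5, 377.7]
tcp_rot: [0.758, 3.047, 0.003]
wrist_force: [0.2, 0.5, -3.9]
width: 60.4
finger_force: 45.0
```

```bash
python3 plan.py 94 621 -72 400;  python3 - <<'E'
from h import *
f=eyes.grab_frame("scene"); cv2.imwrite("pics/s2.png",cv2.resize(f["image"][20:300,230:580,::-1],(625,500)))
E
```

```text
t 18.3 pos [468.3 275.5 377.7] tilt 0.14 yang 62.0 turn -0.558 w 60.4 ff 45.0 q [-0.77  0.29  0.15  1.91 -0.05  0.94  0.49]
[621. -72. 400.] shift mm [-128.1 -357.3  -22.3] rows>= 11
```

View pics/s2.png

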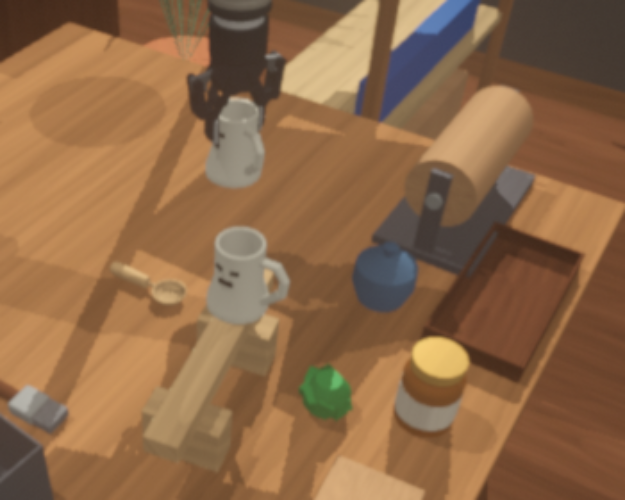

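The mug is held upright and lifted, at crop pixel (237,140). I'll turn it and raise it clear of the shown mug.

Emit:
{"name": "jog_arm", "arguments": {"rows": [[[0, 0, -0.01], -0.093], [[0, 0, -0.01], -0.093], [[0, 0, -0.01], -0.093], [[0, 0, -0.01], -0.093], [[0, 0, -0.01], -0.093], [[0, 0, -0.01], -0.093], [[0, 0, 0], 0], [[0, 0, 0], 0], [[0, 0, 0], 0]]}}

```text
clock: 19.1
position: [468.0, 275.3, 434.8]
tcp_rot: [0.106, -3.137, 0.003]
wrist_force: [-1.1, -0.5, -3.4]
width: 60.5
finger_force: 45.0
```

```bash
python3 plan.py 94 480 20 435 621 -72 435
```

```text
t 19.1 pos [468.  275.3 434.8] tilt 0.17 yang 93.9 turn -0.002 w 60.5 ff 45.0 q [-0.7   0.23  0.07  1.84 -0.02  1.07  1.01]
[480.  20. 435.] shift mm [ 5.800e+00 -2.555e+02 -2.000e-01] rows>= 7
[621. -72. 435.] shift mm [-134.2 -101.6    0. ] rows>= 5
```

Emit:
{"name": "jog_arm", "arguments": {"rows": [[[0.0005, -0.012, 0], 0], [[0.0005, -0.0245, 0], 0], [[0.0005, -0.0245, 0], 0], [[0.0005, -0.0245, 0], 0], [[0.0005, -0.0245, 0], 0], [[0.0005, -0.0245, 0], 0], [[0.0005, -0.0245, 0], 0], [[0.0005, -0.0245, 0], 0], [[0.0005, -0.0245, 0], 0], [[0.0005, -0.0245, 0], 0]]}}

```text
clock: 19.93
position: [478.9, 41.2, 435.9]
tcp_rot: [0.107, -3.138, 0.001]
wrist_force: [0.4, -0.3, -2.9]
width: 60.6
finger_force: 44.9
```

Emit:
{"name": "jog_arm", "arguments": {"rows": [[[0, -0.0235, 0], 0], [[-0.022, -0.017, 0], 0], [[-0.022, -0.017, 0], 0], [[-0.022, -0.017, 0], 0], [[-0.022, -0.017, 0], 0], [[-0.022, -0.017, 0], 0], [[-0.022, -0.017, 0], 0], [[0, 0, 0], 0], [[0, 0, 0], 0], [[0, 0, 0], 0]]}}

```text
clock: 20.77
position: [619.3, -72.8, 435.5]
tcp_rot: [0.108, -3.137, -0.0]
wrist_force: [-0.7, 1.1, -3.2]
width: 60.7
finger_force: 44.9
```

Emit:
{"name": "jog_arm", "arguments": {"rows": [[[0, 0, 0], 0], [[0, 0, 0], 0], [[0, 0, 0], 0], [[0, 0, 0], 0]]}}

```text
clock: 21.1
position: [619.8, -72.2, 436.8]
tcp_rot: [-0.111, 3.139, 0.0]
wrist_force: [1.2, -1.2, -3.6]
width: 60.5
finger_force: 44.9
```

```bash
python3 plan.py 94 621 -72 345 621 -72 328; cat > ov2.py <<'E'
import sys
from h import *
cx,cy,z,th=[float(v) for v in sys.argv[1:5]]
s=4.5;x0,y0=265,125; f=eyes.grab_frame("top"); im=f["image"][:,:,::-1]
big=np.ascontiguousarray(cv2.resize(im[y0:y0+120,x0:x0+130],None,fx=s,fy=s,interpolation=cv2.INTER_CUBIC))
def dr(X,c): cv2.polylines(big,[((w2px(f,X)+.5-[x0,y0])*s).astype(int).reshape(-1,1,2)],False,c,1)
a=np.linspace(0,2*np.pi,60)
def mug(c,z,t,col):
    for r,h in((31,100),(40,0)): dr(np.c_[c[0]+r*np.cos(a),c[1]+r*np.sin(a),0*a+z+h],col)
    e=np.array([np.cos(t),np.sin(t)]);n=np.array([-e[1],e[0]])
    dr([[*(np.array(c)+u*e+v*n),z+70] for u,v in((31,0),(70,0),(70,6),(70,-6))],col)
mug((cx,cy),z,np.radians(th),(0,0,255)); mug((589,90),100,np.radians(5),(0,255,0))
cv2.imwrite(sys.argv[5],big)
E
python3 ov2.py 621 -72 207 5 pics/ov2.png
```

```text
t 21.1 pos [619.8 -72.2 436.8] tilt 0.02 yang 94.1 turn 0.001 w 60.5 ff 44.9 q [-0.22  0.37  0.31  1.66 -0.12  1.12  1.77]
[621. -72. 345.] shift mm [-1.3  0.1 91.8] rows>= 3
[621. -72. 328.] shift mm [ 0.  0. 17.] rows>= 1
```

View pics/ov2.png

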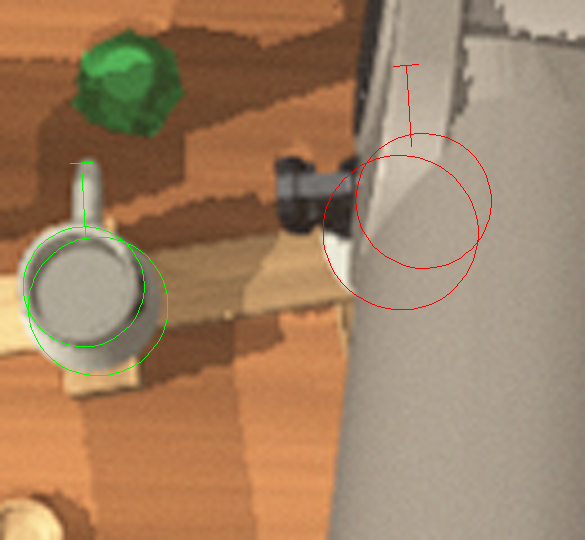

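The arm hides the held mug from above. The shown mug fits its model to about 1 mm, with its handle at about 2°, close to the held one's 2–7°. I'll lower to 15 mm above the bar and check in the side view.

Emit:
{"name": "jog_arm", "arguments": {"rows": [[[-0.0015, 0, 0.012], 0], [[0, 0, 0.016], 0], [[0, 0, 0.016], 0], [[0, 0, 0.016], 0], [[0, 0, 0.016], 0], [[0, 0, 0.015], 0], [[0, 0, 0], 0], [[0, 0, 0], 0], [[0, 0, 0], 0]]}}

```text
clock: 21.9
position: [621.9, -72.5, 346.1]
tcp_rot: [-0.11, 3.139, -0.0]
wrist_force: [0.6, -0.1, -3.9]
width: 60.7
finger_force: 44.9
```

```bash
python3 plan.py 94 621.5 -72 328; python3 - <<'E'
from h import *
s=5.;x0,y0=290,130; f=eyes.grab_frame("scene"); im=f["image"][:,:,::-1]
big=np.ascontiguousarray(cv2.resize(im[y0:y0+120,x0:x0+130],None,fx=s,fy=s,interpolation=cv2.INTER_CUBIC))
def dr(X,c): cv2.polylines(big,[((w2px(f,X)+.5-[x0,y0])*s).astype(int).reshape(-1,1,2)],False,c,1)
a=np.linspace(0,2*np.pi,60)
z=env.get_state()["position"][2]-228
print(z)
def mug(c,z,t,col):
    for r,h in((31,100),(31,45),(40,0)): dr(np.c_[c[0]+r*np.cos(a),c[1]+r*np.sin(a),0*a+z+h],col)
    e=np.array([np.cos(t),np.sin(t)]);n=np.array([-e[1],e[0]])
    dr([[*(np.array(c)+u*e),z+h] for u,h in((31,70),(70,70),(70,76),(70,64))],col)
mug((621,-72),z,np.radians(5),(0,0,255)); mug((589,90),100,np.radians(2),(0,255,0))
C=np.array([605.8,11.8]);yw=.181;ex=np.array([np.cos(yw),np.sin(yw)]);ey=np.array([-ex[1],ex[0]])
dr([[*(C+u*ex+v*ey),100] for u,v in((-22,-160),(22,-160),(22,160),(-22,160),(-22,-160))],(255,0,0))
cv2.imwrite("pics/ov3.png",big[:600])
E
```

```text
t 21.9 pos [621.9 -72.5 346.1] tilt 0.05 yang 94.0 turn 0.0 w 60.7 ff 44.9 q [-0.2   0.47  0.29  1.75 -0.16  0.95  1.79]
[621.5 -72.  328. ] shift mm [ 0.4  0.6 18.1] rows>= 1
118.56963782674455
```

View pics/ov3.png

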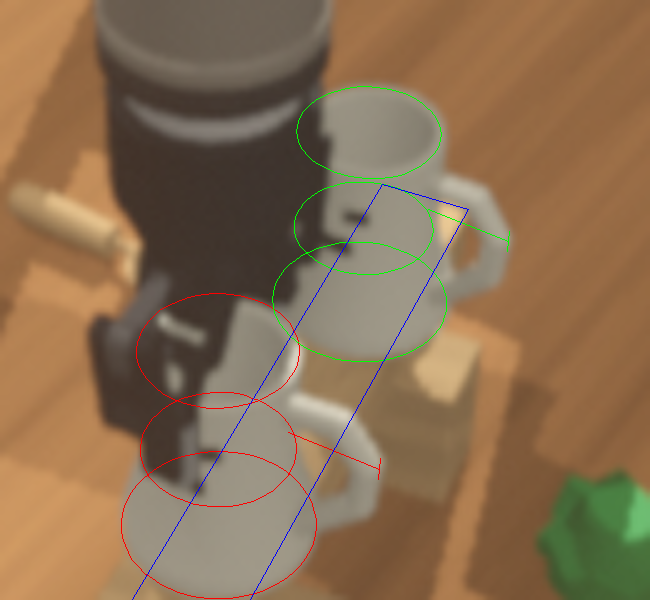

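The side view agrees with the model: the held mug fits the red outline, its handle ends at crop pixel (380,468), and it sits centred over the bar. I'll lower it gently.

Emit:
{"name": "jog_arm", "arguments": {"rows": [[[0, 0, 0.003], 0], [[0, 0, 0.003], 0], [[0, 0, 0.003], 0], [[0, 0, 0.002], 0], [[0, 0, 0.002], 0], [[0, 0, 0.001], 0], [[0, 0, 0.001], 0], [[0, 0, 0], 0], [[0, 0, 0], 0]]}}

```text
clock: 22.7
position: [621.6, -72.5, 330.6]
tcp_rot: [0.11, -3.14, -0.0]
wrist_force: [0.2, 0.8, -3.9]
width: 60.7
finger_force: 45.0
```

Emit:
{"name": "jog_arm", "arguments": {"rows": [[[0, 0, 0.001], 0], [[0, 0, 0], 0], [[0, 0, 0], 0]]}}

```text
clock: 22.95
position: [621.6, -72.5, 329.6]
tcp_rot: [0.11, -3.14, -0.0]
wrist_force: [0.1, -0.2, -3.8]
width: 60.5
finger_force: 45.0
```

Emit:
{"name": "jog_arm", "arguments": {"rows": [[[0, 0, 0.001], 0], [[0, 0, 0], 0], [[0, 0, 0], 0]]}}

```text
clock: 23.2
position: [621.6, -72.5, 328.5]
tcp_rot: [0.11, -3.139, -0.0]
wrist_force: [-0.2, 0.7, -4.0]
width: 60.7
finger_force: 45.0
```

Emit:
{"name": "jog_arm", "arguments": {"rows": [[[0, 0, 0.001], 0], [[0, 0, 0], 0], [[0, 0, 0], 0]]}}

```text
clock: 23.45
position: [621.7, -72.6, 328.2]
tcp_rot: [-0.11, 3.139, 0.0]
wrist_force: [-2.0, 0.2, 2.2]
width: 60.2
finger_force: 45.5
```

Emit:
{"name": "jog_arm", "arguments": {"rows": [[[0, 0, 0.0005], 0], [[0, 0, 0], 0], [[0, 0, 0], 0]]}}

```text
clock: 23.7
position: [621.7, -72.6, 328.2]
tcp_rot: [-0.11, 3.139, 0.0]
wrist_force: [-3.1, -0.8, 7.0]
width: 60.7
finger_force: 46.1
```

The mug has touched down, so I'll release it gradually.

Emit:
{"name": "jog_arm", "arguments": {"rows": [[[0, 0, 0], 0], [[0, 0, 0], 0], [[0, 0, 0], 0], [[0, 0, 0], 0]], "squeeze": 20, "jaw": 0.55}}

```text
clock: 24.03
position: [621.7, -72.4, 327.0]
tcp_rot: [-0.11, 3.139, -0.0]
wrist_force: [-0.9, 0.9, 0.2]
width: 66.5
finger_force: 0.0
```

Emit:
{"name": "jog_arm", "arguments": {"rows": [[[0, 0, 0], 0], [[0, 0, 0], 0], [[0, 0, 0], 0], [[0, 0, 0], 0], [[0, 0, 0], 0]], "jaw": 1}}

```text
clock: 24.45
position: [621.6, -72.5, 327.1]
tcp_rot: [0.11, -3.14, -0.0]
wrist_force: [-0.7, 0.4, 0.2]
width: 85.5
finger_force: 0.0
```

Emit:
{"name": "jog_arm", "arguments": {"rows": [[[0, 0, -0.005], 0], [[0, 0, -0.015], 0], [[0, 0, -0.02], 0], [[0, 0, -0.025], 0], [[0, 0, -0.025], 0], [[0, 0, -0.025], 0], [[0, 0, -0.02], 0], [[0, 0, 0], 0], [[0, 0, 0], 0]]}}

```text
clock: 25.2
position: [621.7, -72.7, 463.6]
tcp_rot: [-0.11, 3.137, 0.0]
wrist_force: [-0.8, 0.0, -1.1]
width: 85.3
finger_force: 0.0
```

Emit:
{"name": "jog_arm", "arguments": {"rows": [[[0.02, -0.025, 0], 0], [[0.02, -0.025, 0], 0], [[0.02, -0.025, 0], 0], [[0.02, -0.025, 0], 0], [[0.02, -0.025, 0], 0], [[0.02, -0.025, 0], 0], [[0.02, -0.025, 0], 0], [[0.02, -0.025, 0], 0], [[0, 0, 0], 0], [[0, 0, 0], 0]]}}

```text
clock: 26.03
position: [474.3, -284.9, 461.1]
tcp_rot: [0.103, -3.138, -0.001]
wrist_force: [0.6, 0.7, 0.5]
width: 85.5
finger_force: 0.0
```

```bash
python3 plan.py 94 470 -260 460; python3 - <<'E'
from h import *
x0,y0=250,110
def dr(im,f,X,c,s,x0,y0): cv2.polylines(im,[((w2px(f,X)+.5-[x0,y0])*s).astype(int).reshape(-1,1,2)],False,c,1)
a=np.linspace(0,2*np.pi,60); out=[]
for n,x0,y0 in(("top",255,120),("scene",140,140)):
    f=eyes.grab_frame(n); w,s=(230,1.72) if n=="top" else (260,1.53); h=int(600/s/1.5)
    s=400/w
    big=np.ascontiguousarray(cv2.resize(f["image"][y0:y0+230,x0:x0+w,::-1],None,fx=s,fy=s,interpolation=cv2.INTER_CUBIC))
    for r,h in((31,200),(40,100)): dr(big,f,np.c_[621+r*np.cos(a),-72+r*np.sin(a),0*a+h],(0,0,255),s,x0,y0)
    dr(big,f,[[621+31,-72+2,170],[621+69.8,-72+5,170]],(0,0,255),s,x0,y0)
    out.append(big[:350,:400])
cv2.imwrite("pics/fin.png",np.hstack(out))
E
```

```text
t 26.03 pos [ 474.3 -284.9  461.1] tilt 0.11 yang 93.8 turn -0.004 w 85.5 ff 0.0 q [ 0.07  0.23  0.42  1.8  -0.1   1.13  2.17]
[ 470. -260.  460.] shift mm [ 2.6 25.1  1.1] rows>= 1
```

View pics/fin.png

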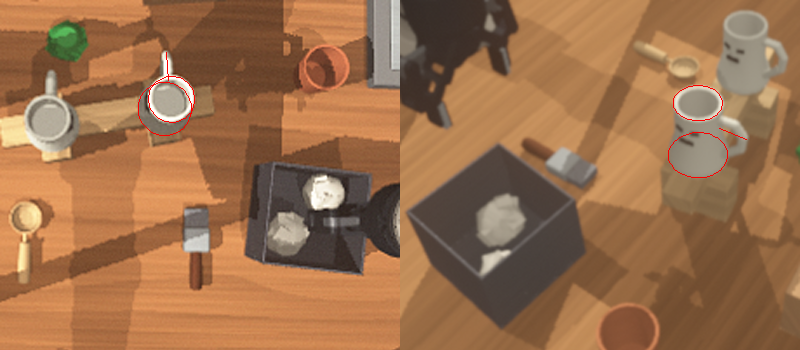

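Both wads lie in the bin, at (322,192) and (288,232) in the left half. The mug stands on its model outline at (168,98), with its handle parallel to the shown mug's. The bystanders haven't moved, so I'll hand in.

```bash
python3 -c "
from bench import env
print(env.job_done())"
```

```text
the job is handed in; nothing more can be done
None
```

I handed in the job at about 26 s of the 72 s allowed, and no verdict came back: the last pictures show both wads in the bin, the mug upright and centred on the bar over the free foot with its handle parallel to the displayed mug's, and nothing else visibly moved.

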